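# Push the cabinet door shut and throw its toggle latch

## Robot

A 6-joint arm with a two-finger parallel gripper is mounted at the origin on the work surface. World frame = base frame: x ahead of the robot, y to its left, z up, the work surface at z = 0. Lengths are in m, angles in rad, forces in N, time in s.
With the tool pointing down it reaches from about 0.35 to 0.875 m from the base axis. Payload 4.2 kg.
Tool frame: the origin (TCP) lies at the very end of the fingers, on their centre line; the grasp point (between the pads) lies 19 mm behind it; z points along the fingers, x is the direction in which the jaws open and shut, and the axes are right-handed (so a half turn about z gives the same grasp; the last joint's range is limited). The gripper opens to 85 mm and grips with 20 to 120 N. Pads are 22 mm wide; open, the fingers measure 114 mm over their backs; the gripper's body (76 mm by 85 mm) begins 54 mm behind the grasp point. The pads swing forward as they close: fully open they stand 13 mm farther back than shut.
Start: joints at [-1.045, 0.385, 0.008, 0, -1.194, -0.259], TCP at [0.165, -0.603, 0.231] pointing down, gripper open.
Joint ranges: [-3.14, 3.14], [-1.21, 2.06], [-1.07, 1.41], [-3.16, 2.05], [-2.99, -0.16], [-3.1, 3.1]. Speed limits (rad/s): [2.79, 2.79, 3.14, 3.14, 3.14, 3.14].

## Interface

Orientations are given as a 3x3 rotation matrix whose columns are the frame's x, y, z axes.
In Python, from rig import ctrl gives the robot as it stands.
- The arm moves only by the tool drive_tool, never from a script. Its argument "series" is a list that holds one entry, the list of rows, each a list of 7 numbers: the shift along the tool's x, y, z in mm, then the turn, a rotation vector about the tool's x, y, z in degrees, then the closure in counts, from 0 (fully open) to 255 (shut). In form: [[[x, y, z, rx, ry, rz, hand], ...]]. A call has exactly 8 rows; each row shifts and turns the commanded pose from where the row before left it, along the tool's axes as they then stand; what a row does not reach is not made up. A row lasts 1/10 s, in which the tool goes at most 50 mm and 8.59 degrees, less where a joint would pass 70% of its speed; a pose out of reach is approached as far as the arm can. A call with a gripper value outside its range is refused whole. The fingers move at their own pace and stop on an object; "force" is the grip in N (left out, the last holds). Time passes only in rows, so rows that do not move let the fingers close, or fill a call up. It gives the time, the measured TCP pose, the force and the opening at its end, in the units of the state.
- ctrl.read_state(): the state, without advancing time (a new reading comes with each control period).
- ctrl.snapshot(name): name is "side" or "top" or "wrist"; returns the picture (480x640x3 uint8, blue, green, red); there is no depth.
- ctrl.calibration(name): a dict with "fx", "fy", "cx", "cy" (pixels), "eye" and "rotation" of the camera in the world; the wrist camera has in their place "mount" (4x4, takes a point from camera to tool coordinates, whose origin is the TCP and whose axes are the tool frame's). Camera axes: x right, y down, z forward; pixel columns grow to the right and rows downward; lengths in m; the calibration is good to about 2 mm. A picture is of the moment at which its call begins: read the wrist's pose just before it. calibration takes no time and is no camera call.
- ctrl.hand_in(): hands the job in, once; it reports no verdict.
The state is a dict: "time_s": time; "joints": joint angles; "joint_velocities": joint speeds; "joint_torque": joint torques, N m; "position": TCP position; "ee_rot": TCP orientation; "ft_force": force on the tool from outside, world axes, zero at the start; "moment": the same for the moment, N m; "grip_width": opening from 0.0 (shut) to 1.0 (fully open).
Only numpy, scipy, OpenCV 4.12 (cv2) and the standard library are available. Lean on these libraries where they do the work, as an engineer would, in place of code of your own. Each camera call takes 0.05 s, during which the arm holds its last target.

## Task

Push the little white cabinet's door fully shut, then flip the red toggle lever on top forward, towards the door, past its centre so that it snaps over and locks the door. Use light fingertip pushes only: do not pinch or force the lever or the door, do not lift, tip or shove the cabinet, which stands loose, and leave everything else lying where it is.

Things in the scene. Friction and masses are not known exactly. Their poses are not given: they have to be found in the camera images.
- cabinet: Small white plastic cabinet, about 2.4 kg, standing loose on the shelf: 150 deep (own x) x 220 wide (y) x 170 mm high (z). Origin at the centre of its underside, z up; its open front, at own x = -75 mm, looks to own -x (roughly to the robot). It slides if pushed with more than about 15 N.
- door (a joint): Angle of the cabinet's swing door, rad: 0 = fully shut (a firm stop), growing as it opens towards the robot. Upright hinge line at the cabinet's front left: own x = -81.5, y = +110 mm. Shut, the door's outer face lies at own x = -87 mm. It swings easily (under 1 N at its edge) and stays where left.
- door_edge (a point): Upper corner of the door's outer face at its free edge, 219 mm from the hinge line. The door is a white panel 11 mm thick, 218 mm wide, top edge 167 mm above the shelf. A 24 mm steel knob stands 21 mm out of its outer face, 185 mm from the hinge and 75 mm above the shelf.
- latch (a joint): Angle of the toggle latch lever, rad, about a level axis along the cabinet's y: 0 = released (leans 0.6 rad back, over the cabinet's top), 1.2 = locked (leans 0.6 rad forward, its steel claw down in front of the shut door). Centre is 0.6: a spring drives it from centre to the nearer end, so it snaps home once past about 0.65.
- latch_tip (a point): Centre of the red ball (16 mm) at the end of the lever, 55 mm from the pivot; the lever is a 10 mm red round bar. About 3 N at the ball starts it moving. Thrown while the door is open, the claw would bar the door from shutting.
- latch_pivot (a point): Centre of the lever's pivot in its low steel bracket on the cabinet: own x = -63, y = -85 mm, 14 mm above the cabinet's top (184 mm above the shelf). Released, the thin steel claw stands up to 40 mm in front of and 35 mm above it.
- carabiner: Aluminium carabiner with red nylon gate, 84 x 50 x 10 mm, lying loose on the left rear of the cabinet's top; to be left alone. Origin at the centre of its underside.
- headlamp: Black aluminium headlamp with stiff grey band, about 195 x 140 x 45 mm, lying on the shelf; to be left alone. Origin on the shelf at the middle of the band's loop.
- mug: Stainless steel camping mug, 84 mm across, 85 mm high, handle on one side; to be left alone. Origin at the centre of its underside.
- cup: Lime green silicone collapsible cup, 86 mm across, 72 mm high; to be left alone. Origin at the centre of its underside.
- flask: Blue drinking flask, 68 mm across, 190 mm high; to be left alone. Origin at the centre of its underside.
- tin: Green tin, 80 mm across, 70 mm high; to be left alone. Origin at the centre of its underside.
- torch: Yellow torch lying down, 130 mm long, 36 mm thick; to be left alone. Origin under its middle.

How it is judged:
By the outcome, as a careful person would: the job done as asked, in the order asked, and still so for the second after the job is handed in, with the robot touching nothing.
It also fails if it takes over 38 s, if anything falls off the work surface, if the arm or the gripper's body presses on something with over 40 N, if the wrist force passes 120 N, or if a joint passes its speed limit or range.

## Working session

There is one attempt and no reset: what is moved stays moved. The work goes in short steps, Python scripts to look and compute and a tool call to move; the robot and the scene stay as the last step left them, time stands still between calls to the robot, and variables do not carry over. Pictures are saved under pics/ and viewed, and the job is handed in when it is done.

Besides the shell and the picture viewer there is one more tool, called after "Call:" as name([rows], argument=value, ...), one row to a line, values as JSON. drive_tool: Moves the arm, as the interface text tells. Its arguments: {"type":"object","properties":{"series":{"type":"array"},"force":{"type":"number"}},"required":["series"]}

```bash
mkdir -p pics; ls; python3 - <<'E'
from rig import ctrl
import cv2,json
for n in("side","top","wrist"):
    print(n,ctrl.calibration(n))
print(ctrl.read_state())
for n in("side","top"):
    cv2.imwrite(f"pics/{n}0.png",ctrl.snapshot(n))
E
```

```text
pics
side {'fx': 624.7442727402524, 'fy': 624.7442727402524, 'cx': 315.33157979967035, 'cy': 225.33969984621956, 'eye': array([-0.34331455,  0.92163543,  1.01389814]), 'rotation': array([[-0.73497841, -0.39711786,  0.54964001],
       [-0.6779508 ,  0.41389204, -0.60751633],
       [ 0.01376396, -0.81914027, -0.57342809]])}
top {'fx': 550.5510658048406, 'fy': 550.5510658048406, 'cx': 327.7724243253819, 'cy': 235.1772176871588, 'eye': array([ 0.33308431, -0.01961215,  1.40585631]), 'rotation': array([[-3.89902508e-03, -9.91809940e-01,  1.27662997e-01],
       [-9.99992339e-01,  3.82295190e-03, -8.40913277e-04],
       [ 3.45976649e-04, -1.27665298e-01, -9.91817247e-01]])}
wrist {'fx': 416.0837279598923, 'fy': 416.0837279598923, 'cx': 313.21547297490554, 'cy': 234.52748406222403, 'mount': array([[ 9.99999465e-01, -3.19386531e-04,  9.83984481e-04,
         3.08232871e-04],
       [-1.34691374e-05,  9.47049881e-01,  3.21086473e-01,
        -8.27392154e-02],
       [-1.03443308e-03, -3.21086314e-01,  9.47049370e-01,
        -1.42853495e-01],
       [ 0.00000000e+00,  0.00000000e+00,  0.00
[... 156 characters left out ...]
520e+00, -2.58622998e-01]), 'joint_velocities': array([-5.04671905e-04, -5.99898996e-05,  3.09747850e-04,  7.73826303e-04,
        6.35559674e-04,  3.69041470e-04]), 'joint_torque': array([-8.11668360e-05, -3.92288697e+01,  1.88401830e+01,  4.18627962e+00,
       -4.67803708e-03,  1.70194517e-05]), 'position': array([ 0.16464783, -0.60230206,  0.23022459]), 'ee_rot': array([[-2.63433786e-01,  9.64677268e-01, -6.38821457e-04],
       [ 9.64674984e-01,  2.63434553e-01,  2.10050589e-03],
       [ 2.19459793e-03, -6.29108594e-05, -9.99997590e-01]]), 'ft_force': array([-0.35198938, -0.73086054, -0.04107711]), 'moment': array([0.03098476, 0.0048748 , 0.01397212]), 'grip_width': 1.0015580810245182}
```

View pics/side0.png

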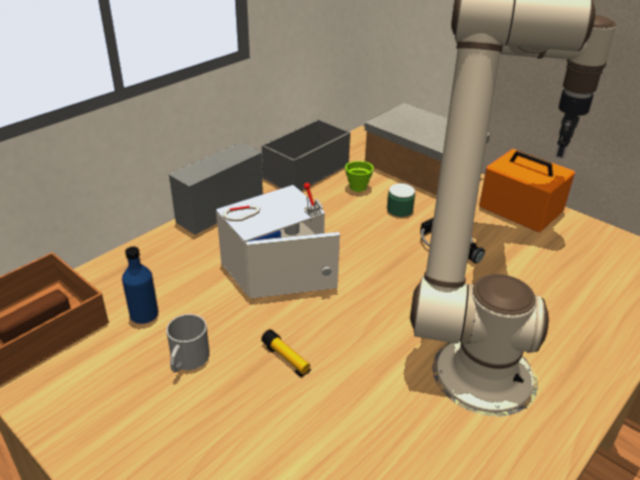

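View pics/top0.png

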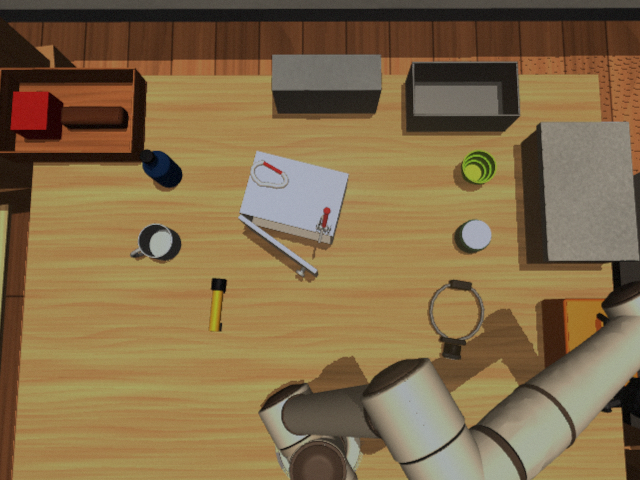

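The top view shows the cabinet's top around (295,195), the door open with its free end near (315,272), and the lever at (325,212). I'll enlarge it to read corners.

```bash
python3 - <<'E'
import cv2
a=cv2.imread("pics/top0.png")[145:285,230:360]
cv2.imwrite("pics/top0c.png",cv2.resize(a,None,fx=4.2,fy=4.2,interpolation=cv2.INTER_CUBIC))
a=cv2.imread("pics/side0.png")[175:305,210:350]
cv2.imwrite("pics/side0c.png",cv2.resize(a,None,fx=4.5,fy=4.5,interpolation=cv2.INTER_CUBIC))
E
```

```text
(no output)
```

View pics/top0c.png

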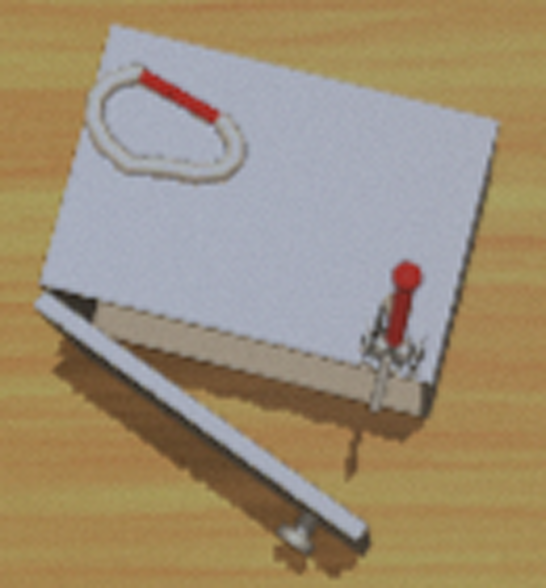

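View pics/side0c.png

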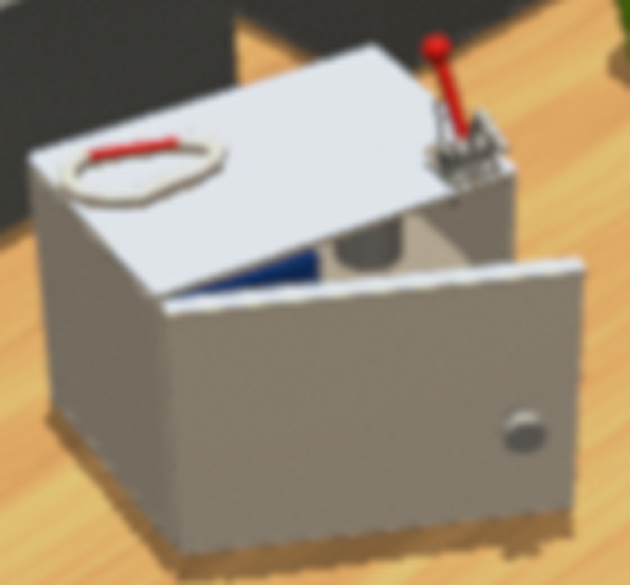

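```bash
cat > h.py <<'E'
import numpy as np
from rig import ctrl
from scipy.optimize import least_squares
C={n:ctrl.calibration(n) for n in("side","top")}
def proj(n,p):
    c=C[n]; q=(np.atleast_2d(p)-c["eye"])@c["rotation"]
    return np.c_[c["fx"]*q[:,0]/q[:,2]+c["cx"],c["fy"]*q[:,1]/q[:,2]+c["cy"]]
def R(t): return np.array([[np.cos(t),-np.sin(t),0],[np.sin(t),np.cos(t),0],[0,0,1]])
def w(p,cab): return np.atleast_2d(p)@R(cab[2]).T+[cab[0],cab[1],0]
def doorpt(r,out,z,a):
    # hinge -81.5,110 ; shut dir -y, outer at -x 5.5 from hinge line. opening: edge swings to -x
    d=np.array([-np.sin(a),-np.cos(a)]); n=np.array([-np.cos(a),np.sin(a)])
    q=np.array([-.0815,.110])+r*d+out*n
    return np.array([q[0],q[1],z])
def latch(a,r=.055):
    t=.6-a
    return np.array([-.063+r*np.sin(t),-.085,.184+r*np.cos(t)])
E
cat > fit.py <<'E'
from h import *
def tp(x,y): return np.array([x/4.2+230-.4,y/4.2+145-.4])
def sp(x,y): return np.array([x/4.5+210-.4,y/4.5+175-.4])
obs=[("top",(.075,.11,.17),tp(111,25)),("top",(.075,-.11,.17),tp(497,122)),("top",(-.075,-.11,.17),tp(428,382)),("top",(-.075,.11,.17),tp(42,288)),
("side",(.075,.11,.17),sp(30,157)),("side",(.075,-.11,.17),sp(372,43)),("side",(-.075,.11,.17),sp(160,297)),("side",(-.075,-.11,.17),sp(515,172)),
("top",latch(0),tp(406,276)),("side",latch(0),sp(436,46))]
dob=[("side",(.219,.0055,.167),sp(583,262)),("top",(.219,.0055,.167),tp(356,541)),("side",(.185,.0265,.075),sp(524,433)),("top",(.185,.0265,.075),tp(294,540))]
def f(v):
    r=[proj(n,w(p,v))[0]-o for n,p,o in obs]+[proj(n,w(doorpt(*p,v[3]),v))[0]-o for n,p,o in dob]
    return np.concatenate(r)
s=least_squares(f,[.55,.05,-.2,.4],loss="soft_l1")
print(s.x);print(f(s.x).reshape(-1,2).round(1))
v=s.x
print("edge",w(doorpt(.219,.0055,.167,v[3]),v),"knob",w(doorpt(.185,.0265,.075,v[3]),v))
print("pivot",w((-.063,-.085,.184),v),"tip0",w(latch(0),v),"tip1",w(latch(1.2),v))
E
python3 fit.py
```

```text
[ 0.5896269   0.05707073 -0.24987418  0.36469256]
[[-0.4  0.1]
 [ 0.2 -0.3]
 [ 0.8  0.7]
 [-1.1 -0.3]
 [-1.1 -0.7]
 [ 0.1  0. ]
 [-1.3 -0.8]
 [ 0.3 -1.4]
 [-0.1  0.5]
 [-0.2  0.7]
 [ 0.3  0.1]
 [ 0.8 -0.5]
 [ 0.3  0.2]
 [-0.1  1.1]]
edge [[0.40708899 0.00805122 0.167     ]] knob [[0.40953606 0.04793871 0.075     ]]
pivot [[ 0.50756448 -0.0097107   0.184     ]] tip0 [[ 0.53765535 -0.01739013  0.22939346]] tip1 [[ 0.47747362 -0.00203128  0.22939346]]
```

Call:
drive_tool([
  [[0,0,0,0,0,7.4,255],[0,0,0,0,0,7.4,255],[0,0,0,0,0,7.4,255],[0,0,0,0,0,7.4,255],[40,0,0,0,0,0,255],[40,0,0,0,0,0,255],[40,0,0,0,0,0,255],[40,0,0,0,0,0,255]],
], force=20)

```text
time_s: 0.9
position: [0.2043, -0.4462, 0.2307]
ee_rot: [[0.248, 0.969, -0.001], [0.969, -0.248, 0.001], [0.001, -0.001, -1.0]]
ft_force: [1.2, 0.3, 0.8]
grip_width: 0.001
```

Call:
drive_tool([
  [[40,21,0,0,0,0,255],[40,21,0,0,0,0,255],[40,21,0,0,0,0,255],[40,21,0,0,0,0,255],[40,0,0,0,0,0,255],[40,0,0,0,0,0,255],[40,0,0,0,0,0,255],[40,0,0,0,0,0,255]],
])

```text
time_s: 1.7
position: [0.3647, -0.1569, 0.2311]
ee_rot: [[0.247, 0.969, -0.0], [0.969, -0.247, 0.0], [0.0, -0.0, -1.0]]
ft_force: [0.4, -0.1, 0.5]
grip_width: 0.002
```

```bash
cat > st.py <<'E'
from h import *
v=[.5896,.0571,-.2499]
s=ctrl.read_state()
o=R(v[2]).T@(s["position"]-[v[0],v[1],0])
print(s["time_s"],"pos",s["position"].round(4),"own",o.round(4),"F own",(R(v[2]).T@s["ft_force"]).round(2),"grip",s["grip_width"])
print("rot own",(R(v[2]).T@s["ee_rot"]).round(3).tolist())
E
python3 st.py
```

```text
1.7 pos [ 0.3647 -0.1569  0.2311] own [-0.165  -0.263   0.2311] F own [ 0.39 -0.04  0.55] grip 0.0016068443596621372
rot own [[0.0, 1.0, -0.0], [1.0, -0.0, 0.0], [0.0, -0.0, -1.0]]
```

Call:
drive_tool([
  [[40,0,0,0,0,0,255],[40,0,0,0,0,0,255],[40,0,0,0,0,0,255],[40,0,0,0,0,0,255],[40,-2,0,0,0,0,255],[40,-2,0,0,0,0,255],[23,-1,0,0,0,0,255],[0,0,0,0,0,0,255]],
])

```text
time_s: 2.5
position: [0.4254, 0.0998, 0.2309]
ee_rot: [[0.244, 0.97, -0.0], [0.97, -0.244, -0.0], [-0.0, -0.0, -1.0]]
ft_force: [-0.0, -0.7, -0.1]
grip_width: -0.001
```

Call:
drive_tool([
  [[0,0,30,0,0,0,255],[0,0,30,0,0,0,255],[0,0,30,0,0,0,255],[0,0,20,0,0,0,255],[0,5,0,0,0,0,255],[0,5,0,0,0,0,255],[0,5,0,0,0,0,255],[0,5,0,0,0,0,255]],
])

```text
time_s: 3.3
position: [0.4457, 0.0927, 0.1226]
ee_rot: [[0.247, 0.969, 0.002], [0.969, -0.247, 0.001], [0.002, 0.002, -1.0]]
ft_force: [0.2, -0.8, 0.3]
grip_width: 0.001
```

```bash
python3 st.py; python3 - <<'E'
from rig import ctrl
import cv2
for n in("side","top"):
    a=ctrl.snapshot(n); a=a[145:345,190:400]
    cv2.imwrite(f"pics/{n}1.png",cv2.resize(a,None,fx=2.8,fy=2.8,interpolation=cv2.INTER_CUBIC))
E
```

```text
3.3 pos [0.4457 0.0927 0.1226] own [-0.1482 -0.001   0.1226] F own [ 0.38 -0.78  0.27] grip 0.0014157675992360426
rot own [[0.0, 1.0, 0.002], [1.0, -0.0, 0.002], [0.002, 0.002, -1.0]]
```

View pics/side1.png

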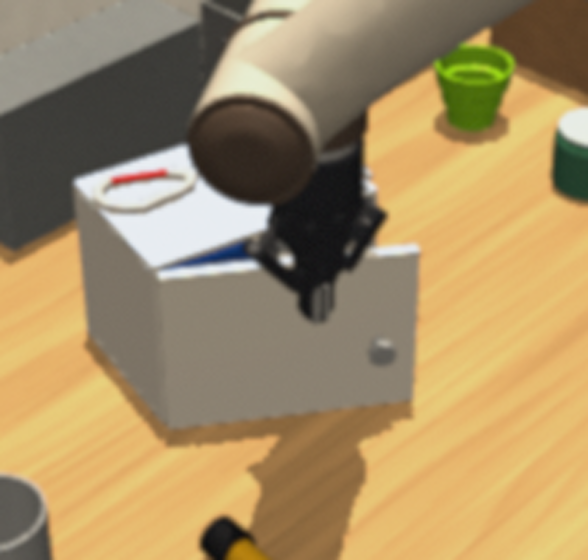

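View pics/top1.png

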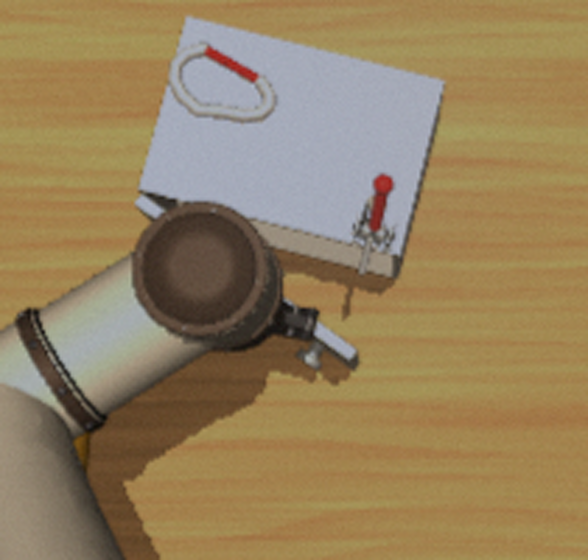

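```bash
python3 - <<'E'
from h import *
v=[.5896,.0571,-.2499];c=C["top"]
for z in (.17,.19,.21,.25):
    d=c["rotation"]@np.array([(302.5-c["cx"])/c["fx"],(260-c["cy"])/c["fy"],1])
    p=c["eye"]+d*(z-c["eye"][2])/d[2]
    print(z,(R(v[2]).T@(p-[v[0],v[1],0])).round(3))
E
```

```text
0.17 [-0.144 -0.058  0.17 ]
0.19 [-0.145 -0.059  0.19 ]
0.21 [-0.146 -0.061  0.21 ]
0.25 [-0.149 -0.063  0.25 ]
```

Call:
drive_tool([
  [[5,3,0,0,0,0,255],[5,5,0,0,0,0,255],[0,6,0,0,0,0,255],[0,6,0,0,0,0,255],[0,6,0,0,0,0,255],[0,6,0,0,0,0,255],[0,5,0,0,0,0,255],[0,0,0,0,0,0,255]],
])

```text
time_s: 4.2
position: [0.484, 0.0936, 0.122]
ee_rot: [[0.247, 0.969, 0.002], [0.969, -0.247, 0.001], [0.001, 0.002, -1.0]]
ft_force: [0.3, -0.4, 3.5]
grip_width: 0.001
```

```bash
python3 st.py; python3 - <<'E'
from rig import ctrl
import cv2
for n in("side","top"):
    a=ctrl.snapshot(n); a=a[145:345,190:400]
    cv2.imwrite(f"pics/{n}2.png",cv2.resize(a,None,fx=2.8,fy=2.8,interpolation=cv2.INTER_CUBIC))
E
```

```text
4.2 pos [0.484  0.0936 0.122 ] own [-0.1113  0.0092  0.122 ] F own [ 0.37 -0.28  3.53] grip 0.0006032739404056345
rot own [[-0.0, 1.0, 0.002], [1.0, 0.0, 0.001], [0.001, 0.002, -1.0]]
```

View pics/side2.png

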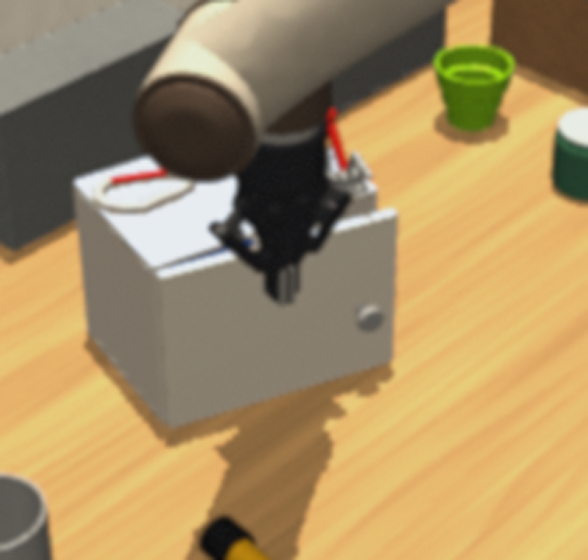

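View pics/top2.png

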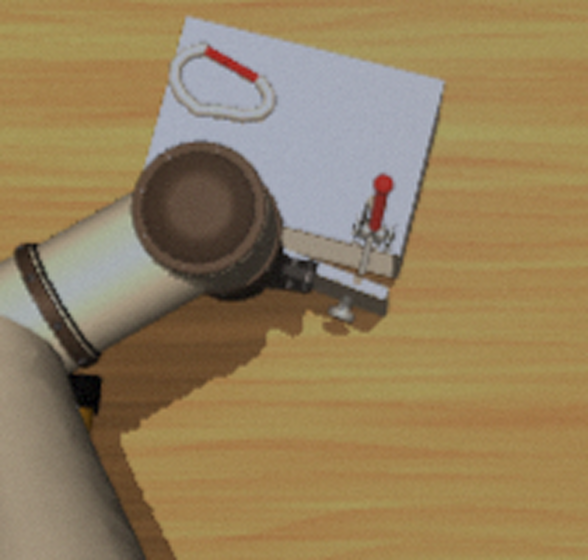

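Call:
drive_tool([
  [[0,-4,0,0,0,0,255],[0,0,-9,0,0,0,255],[0,0,-9,0,0,0,255],[0,4,0,0,0,0,255],[0,3,0,0,0,0,255],[0,3,0,0,0,0,255],[0,2,0,0,0,0,255],[0,0,0,0,0,0,255]],
])

```text
time_s: 5.1
position: [0.4907, 0.091, 0.139]
ee_rot: [[0.248, 0.969, -0.0], [0.969, -0.248, -0.0], [-0.0, -0.0, -1.0]]
ft_force: [-0.5, 0.4, -0.4]
grip_width: 0.003
```

```bash
python3 st.py
```

```text
5.1 pos [0.4907 0.091  0.139 ] own [-0.1042  0.0084  0.139 ] F own [-0.54  0.28 -0.37] grip 0.0027736582122245995
rot own [[0.0, 1.0, -0.0], [1.0, -0.0, -0.0], [-0.0, -0.0, -1.0]]
```

Vertical force is gone. Creeping in by small steps.

Call:
drive_tool([
  [[0,1,0,0,0,0,255],[0,1,0,0,0,0,255],[0,1,0,0,0,0,255],[0,1,0,0,0,0,255],[0,1,0,0,0,0,255],[0,0,0,0,0,0,255],[0,0,0,0,0,0,255],[0,0,0,0,0,0,255]],
])

```text
time_s: 5.9
position: [0.4955, 0.0901, 0.1394]
ee_rot: [[0.247, 0.969, 0.001], [0.969, -0.247, 0.0], [0.0, 0.0, -1.0]]
ft_force: [0.1, 0.1, -0.5]
grip_width: -0.001
```

```bash
python3 st.py; python3 - <<'E'
from rig import ctrl
import cv2
for n in("side","top"):
    a=ctrl.snapshot(n); a=a[145:305,210:370]
    cv2.imwrite(f"pics/{n}3.png",cv2.resize(a,None,fx=3.6,fy=3.6,interpolation=cv2.INTER_CUBIC))
E
```

```text
5.9 pos [0.4955 0.0901 0.1394] own [-0.0993  0.0087  0.1394] F own [ 0.06  0.16 -0.53] grip -0.0011635320818060041
rot own [[-0.0, 1.0, 0.0], [1.0, 0.0, 0.0], [0.0, 0.0, -1.0]]
```

View pics/side3.png

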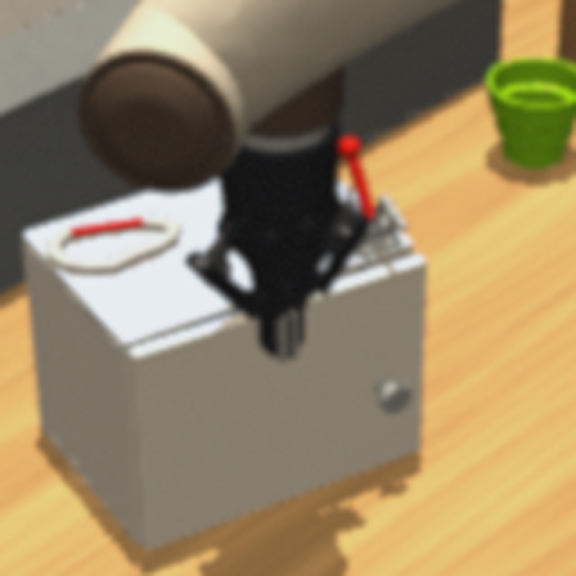

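View pics/top3.png

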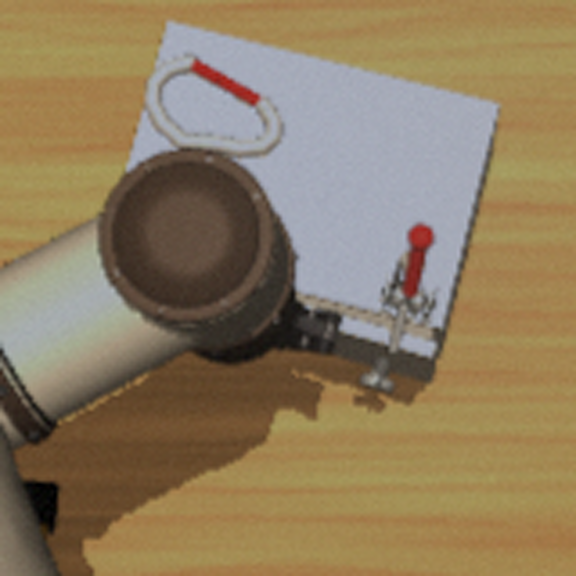

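Call:
drive_tool([
  [[0,0.5,0,0,0,0,255],[0,0.5,0,0,0,0,255],[0,0.5,0,0,0,0,255],[0,0.5,0,0,0,0,255],[0,0.5,0,0,0,0,255],[0,0,0,0,0,0,255],[0,0,0,0,0,0,255],[0,0,0,0,0,0,255]],
])

```text
time_s: 6.8
position: [0.4978, 0.0893, 0.1393]
ee_rot: [[0.247, 0.969, 0.0], [0.969, -0.247, 0.0], [0.0, 0.0, -1.0]]
ft_force: [1.0, 0.1, 0.4]
grip_width: 0.001
```

```bash
python3 st.py
```

```text
6.8 pos [0.4978 0.0893 0.1393] own [-0.0969  0.0085  0.1393] F own [0.93 0.33 0.41] grip 0.0010901362892167085
rot own [[-0.0, 1.0, 0.0], [1.0, 0.0, 0.0], [0.0, 0.0, -1.0]]
```

Call:
drive_tool([
  [[0,0.5,0,0,0,0,255],[0,0.5,0,0,0,0,255],[0,0.5,0,0,0,0,255],[0,0,0,0,0,0,255],[0,0,0,0,0,0,255],[0,0,0,0,0,0,255],[0,0,0,0,0,0,255],[0,0,0,0,0,0,255]],
])

```text
time_s: 7.6
position: [0.4989, 0.0889, 0.1393]
ee_rot: [[0.247, 0.969, -0.001], [0.969, -0.247, -0.0], [-0.0, -0.001, -1.0]]
ft_force: [-2.6, 1.3, 2.2]
grip_width: 0.002
```

```bash
python3 st.py
```

```text
7.6 pos [0.4989 0.0889 0.1393] own [-0.0957  0.0084  0.1393] F own [-2.84  0.58  2.17] grip 0.0019446905861101945
rot own [[-0.0, 1.0, -0.001], [1.0, 0.0, -0.0], [-0.0, -0.001, -1.0]]
```

Call:
drive_tool([
  [[0,0.5,0,0,0,0,255],[0,0,0,0,0,0,255],[0,0,0,0,0,0,255],[0,0,0,0,0,0,255],[0,0,0,0,0,0,255],[0,0,0,0,0,0,255],[0,0,0,0,0,0,255],[0,0,0,0,0,0,255]],
])

```text
time_s: 8.4
position: [0.499, 0.0889, 0.1393]
ee_rot: [[0.247, 0.969, -0.001], [0.969, -0.247, 0.0], [-0.0, -0.001, -1.0]]
ft_force: [-4.8, 2.7, 3.7]
grip_width: -0.002
```

```bash
python3 st.py;  python3 - <<'E'
from rig import ctrl
import cv2
for n in("side","top"):
    a=ctrl.snapshot(n); a=a[145:305,210:370]
    cv2.imwrite(f"pics/{n}4.png",cv2.resize(a,None,fx=3.6,fy=3.6,interpolation=cv2.INTER_CUBIC))
E
```

```text
8.4 pos [0.499  0.0889 0.1393] own [-0.0957  0.0084  0.1393] F own [-5.35  1.42  3.67] grip -0.0024777671220793684
rot own [[0.0, 1.0, -0.001], [1.0, -0.0, -0.0], [-0.0, -0.001, -1.0]]
```

View pics/side4.png

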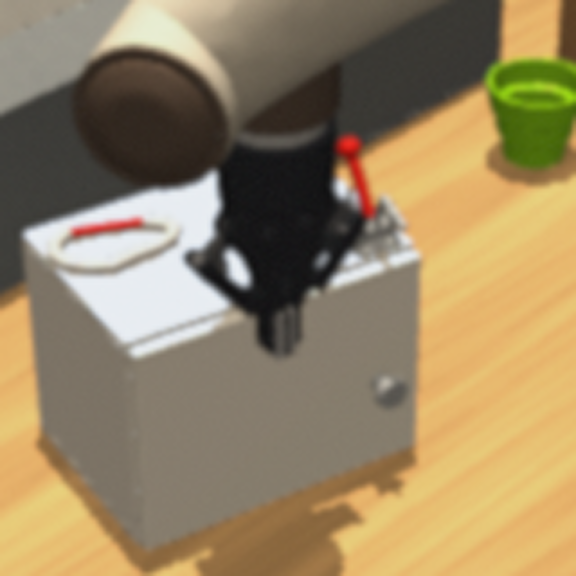

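View pics/top4.png

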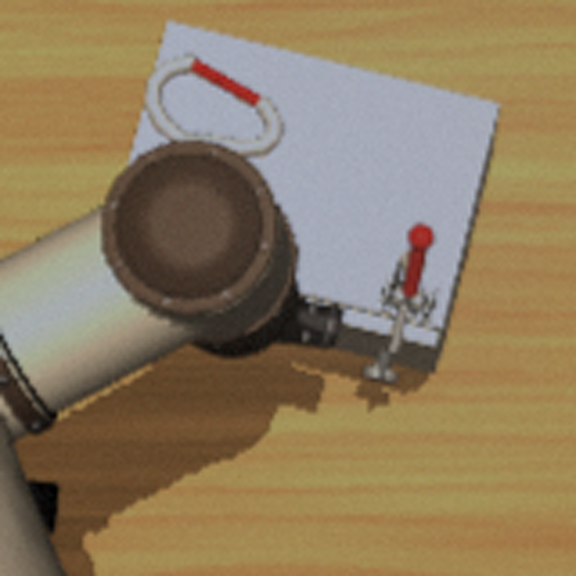

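Call:
drive_tool([
  [[0,-3,0,0,0,0,255],[0,-12,0,0,0,0,255],[0,-15,0,0,0,0,255],[0,0,-40,0,0,0,255],[0,0,-40,0,0,0,255],[0,0,-40,0,0,0,255],[0,0,-30,0,0,0,255],[0,0,0,0,0,0,255]],
])

```text
time_s: 9.3
position: [0.4726, 0.097, 0.2944]
ee_rot: [[0.247, 0.969, 0.011], [0.969, -0.247, 0.004], [0.007, 0.009, -1.0]]
ft_force: [0.1, 0.7, 0.2]
grip_width: 0.001
```

```bash
python3 st.py;  python3 - <<'E'
from rig import ctrl
import cv2
for n in("side","top"):
    a=ctrl.snapshot(n); cv2.imwrite(f"pics/{n}5f.png",a)
    a=a[145:305,210:370]
    cv2.imwrite(f"pics/{n}5.png",cv2.resize(a,None,fx=3.6,fy=3.6,interpolation=cv2.INTER_CUBIC))
from h import *
v=[.5896,.0571,-.2499]
for n,o in(("side",(210,145)),("top",(210,145))):
  for a in(0,.05): print(n,a,((proj(n,w([doorpt(.219,.0055,.167,a),doorpt(0,.0055,.167,a),doorpt(.185,.0265,.075,a)],v))-o+.4)*3.6).round(1).tolist())
  print("corner FR,FL,ball",((proj(n,w([(-.075,-.11,.17),(-.075,.11,.17),latch(0)],v))-o+.4)*3.6).round(1).tolist())
E
```

```text
9.3 pos [0.4726 0.097  0.2944] own [-0.1233  0.0098  0.2944] F own [-0.06  0.69  0.21] grip 0.0009596588004739569
rot own [[-0.001, 1.0, 0.009], [1.0, 0.001, 0.007], [0.007, 0.009, -1.0]]
side 0 [[421.6, 253.2], [132.4, 356.0], [394.1, 394.1]]
side 0.05 [[430.0, 261.2], [132.0, 356.2], [399.6, 401.9]]
corner FR,FL,ball [[413.0, 240.7], [123.3, 342.6], [348.2, 147.4]]
top 0 [[435.6, 348.4], [99.8, 264.7], [378.4, 382.1]]
top 0.05 [[430.5, 365.0], [99.4, 264.6], [372.8, 394.7]]
corner FR,FL,ball [[441.8, 329.9], [104.0, 245.7], [419.7, 238.6]]
```

View pics/side5.png

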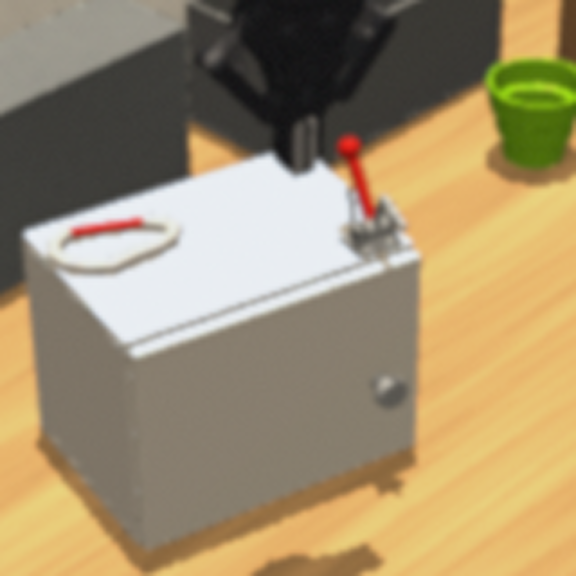

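View pics/top5.png

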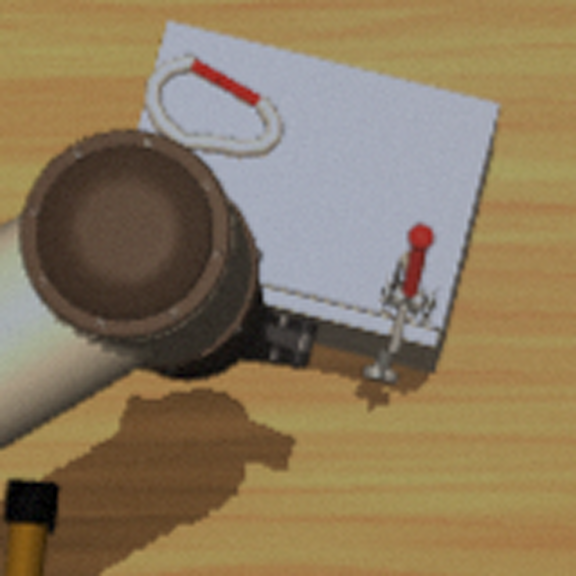

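Side image: door edge corner at ~(420,256), knob (390,390), matching the shut prediction. The cabinet has not moved. Now over to behind the lever.

Call:
drive_tool([
  [[-15,22,0,0,0,0,255],[-20,28,0,0,0,0,255],[-20,28,0,0,0,0,255],[-20,28,0,0,0,0,255],[-15,22,0,0,0,0,255],[-5,10,0,0,0,0,255],[0,0,0,0,0,0,255],[0,0,0,0,0,0,255]],
])

```text
time_s: 10.2
position: [0.5801, -0.0295, 0.2883]
ee_rot: [[0.247, 0.969, -0.002], [0.969, -0.247, -0.0], [-0.001, -0.002, -1.0]]
ft_force: [-0.2, 0.1, -0.1]
grip_width: 0.001
```

```bash
python3 st.py
```

```text
10.2 pos [ 0.5801 -0.0295  0.2883] own [ 0.0122 -0.0862  0.2883] F own [-0.2   0.07 -0.12] grip 0.0009314867982649056
rot own [[-0.0, 1.0, -0.002], [1.0, 0.0, -0.001], [-0.001, -0.002, -1.0]]
```

Call:
drive_tool([
  [[1,0,20,0,0,0,255],[0,0,25,0,0,0,255],[0,0,20,0,0,0,255],[0,0,7,0,0,0,255],[0,-8,0,0,0,0,255],[0,-8,0,0,0,0,255],[0,0,0,0,0,0,255],[0,0,0,0,0,0,255]],
])

```text
time_s: 11.0
position: [0.5658, -0.0248, 0.2188]
ee_rot: [[0.247, 0.969, 0.003], [0.969, -0.247, 0.0], [0.001, 0.003, -1.0]]
ft_force: [0.4, -0.3, -0.7]
grip_width: 0.001
```

```bash
python3 st.py;  python3 - <<'E'
from rig import ctrl
import cv2
for n in("side","wrist"):
    a=ctrl.snapshot(n); 
    if n=="side":
        a=a[145:305,210:370]; a=cv2.resize(a,None,fx=3.6,fy=3.6,interpolation=cv2.INTER_CUBIC)
    cv2.imwrite(f"pics/{n}6.png",a)
E
```

```text
11.0 pos [ 0.5658 -0.0248  0.2188] own [-0.0028 -0.0852  0.2188] F own [ 0.4  -0.16 -0.67] grip 0.0014353595982751508
rot own [[-0.001, 1.0, 0.003], [1.0, 0.001, 0.001], [0.001, 0.003, -1.0]]
```

View pics/side6.png

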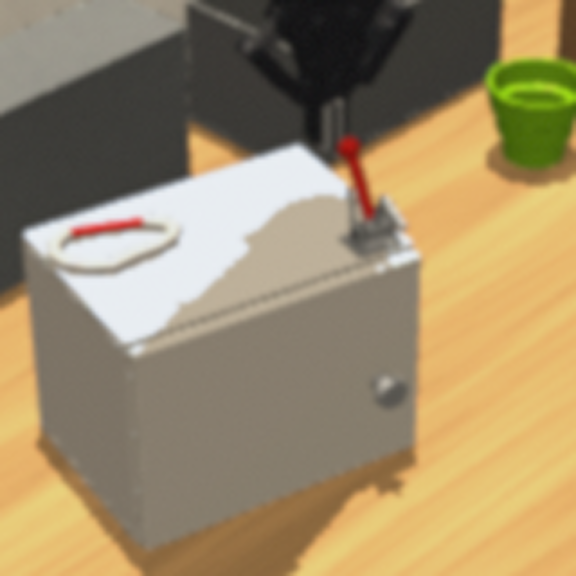

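View pics/wrist6.png

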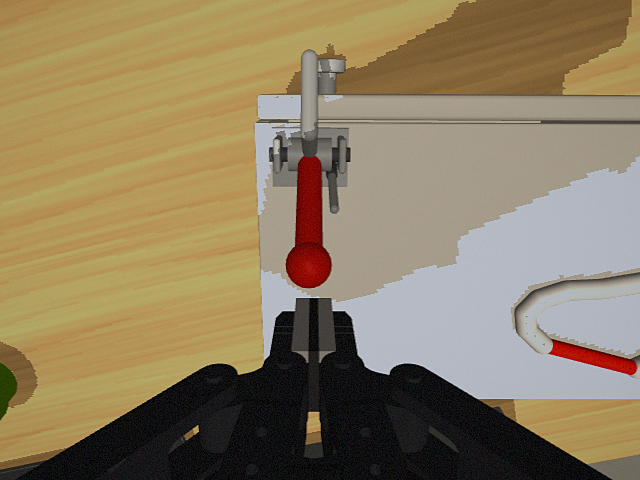

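Call:
drive_tool([
  [[-1.5,-3,1,0,0,0,255],[0,-4,1,0,0,0,255],[0,-4,0,0,0,0,255],[0,-4,0,0,0,0,255],[0,-4,0,0,0,0,255],[0,-4,0,0,0,0,255],[0,-4,0,0,0,0,255],[0,0,0,0,0,0,255]],
])

```text
time_s: 11.9
position: [0.5387, -0.0196, 0.2157]
ee_rot: [[0.247, 0.969, 0.0], [0.969, -0.247, 0.0], [0.001, 0.0, -1.0]]
ft_force: [1.7, 0.1, 2.2]
grip_width: -0.001
```

```bash
python3 st.py;  python3 - <<'E'
from rig import ctrl
import cv2
cv2.imwrite(f"pics/wrist7.png",ctrl.snapshot("wrist"))
E
```

```text
11.9 pos [ 0.5387 -0.0196  0.2157] own [-0.0304 -0.0869  0.2157] F own [1.6  0.5  2.22] grip -0.001263744439432853
rot own [[-0.0, 1.0, 0.0], [1.0, 0.0, 0.001], [0.001, 0.0, -1.0]]
```

View pics/wrist7.png

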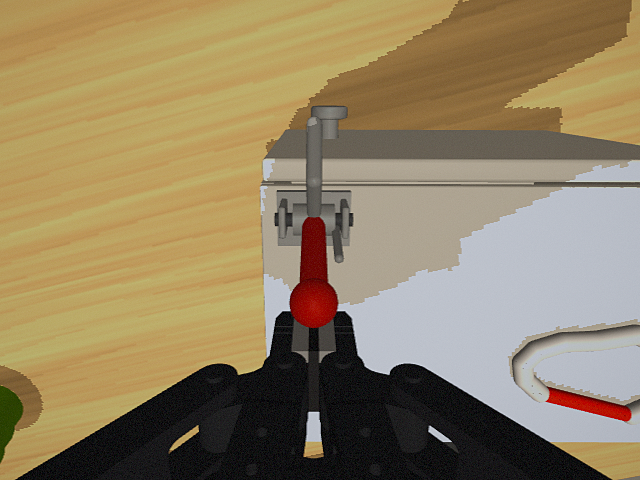

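The ball rests against the fingertip (314,303) and the lever is turning. I'll keep pushing past centre.

Call:
drive_tool([
  [[0,-4,0,0,0,0,255],[0,-4,0,0,0,0,255],[0,-4,0,0,0,0,255],[0,-4,0,0,0,0,255],[0,-4,0,0,0,0,255],[0,-3,0,0,0,0,255],[0,0,0,0,0,0,255],[0,0,0,0,0,0,255]],
])

```text
time_s: 12.75
position: [0.5167, -0.014, 0.2154]
ee_rot: [[0.247, 0.969, 0.0], [0.969, -0.247, 0.0], [0.0, 0.0, -1.0]]
ft_force: [1.3, 0.8, 0.4]
grip_width: -0.001
```

```bash
python3 st.py;  python3 - <<'E'
from rig import ctrl
import cv2
cv2.imwrite(f"pics/wrist8.png",ctrl.snapshot("wrist"))
E
```

```text
12.75 pos [ 0.5167 -0.014   0.2154] own [-0.053  -0.087   0.2154] F own [1.02 1.12 0.37] grip -0.0009164906511432659
rot own [[-0.0, 1.0, 0.0], [1.0, 0.0, 0.0], [0.0, 0.0, -1.0]]
```

View pics/wrist8.png

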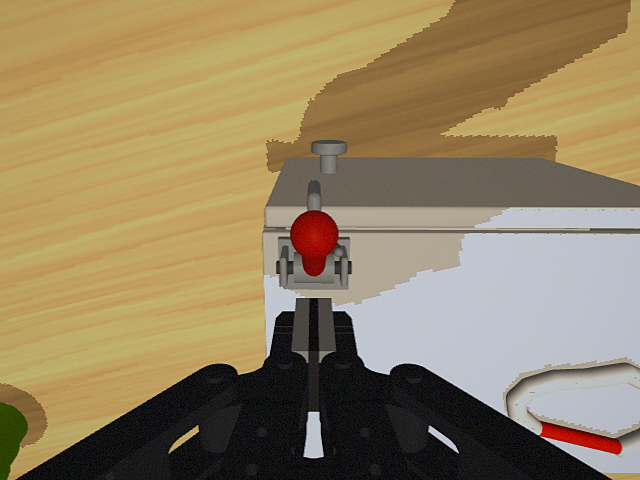

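The lever snapped over: the ball at (314,233) lies forward, over the door, and is clear of the fingertips. Retracting to check.

Call:
drive_tool([
  [[0,10,0,0,0,0,255],[0,20,0,0,0,0,255],[0,0,-30,0,0,0,255],[0,0,-40,0,0,0,255],[0,0,-30,0,0,0,255],[-40,0,0,0,0,0,255],[-45,0,0,0,0,0,255],[-45,0,0,0,0,0,255]],
])

```text
time_s: 13.6
position: [0.5141, -0.1488, 0.3156]
ee_rot: [[0.246, 0.969, 0.001], [0.969, -0.246, -0.0], [0.0, 0.001, -1.0]]
ft_force: [0.8, -0.1, -0.0]
grip_width: 0.002
```

Call:
drive_tool([
  [[-40,0,0,0,0,0,255],[-40,0,0,0,0,0,255],[-40,0,0,0,0,0,255],[-30,0,0,0,0,0,255],[0,0,0,0,0,0,255],[0,0,0,0,0,0,255],[0,0,0,0,0,0,255],[0,0,0,0,0,0,255]],
])

```text
time_s: 14.4
position: [0.4771, -0.292, 0.3154]
ee_rot: [[0.246, 0.969, 0.0], [0.969, -0.246, 0.0], [0.0, 0.0, -1.0]]
ft_force: [0.6, -0.3, 0.2]
grip_width: -0.0
```

```bash
python3 st.py;  python3 - <<'E'
from rig import ctrl
import cv2
for n in("side","top"):
    a=ctrl.snapshot(n); cv2.imwrite(f"pics/{n}9f.png",a)
    a=a[145:305,210:370]
    cv2.imwrite(f"pics/{n}9.png",cv2.resize(a,None,fx=3.6,fy=3.6,interpolation=cv2.INTER_CUBIC))
from h import *
v=[.5896,.0571,-.2499]
for n in("side","top"):
  print(n,((proj(n,w([doorpt(.219,.0055,.167,0),doorpt(.185,.0265,.075,0),latch(1.2),(-.075,-.11,.17),(-.075,.11,.17)],v))-(210,145)+.4)*3.6).round(1).tolist())
E
```

```text
14.4 pos [ 0.4771 -0.292   0.3154] own [-0.0226 -0.366   0.3154] F own [ 0.65 -0.1   0.16] grip -0.00025110041633525396
rot own [[-0.002, 1.0, 0.0], [1.0, 0.002, 0.0], [0.0, 0.0, -1.0]]
side [[421.6, 253.2], [394.1, 394.1], [399.3, 189.7], [413.0, 240.7], [123.3, 342.6]]
top [[435.6, 348.4], [378.4, 382.1], [394.3, 337.9], [441.8, 329.9], [104.0, 245.7]]
```

View pics/side9.png

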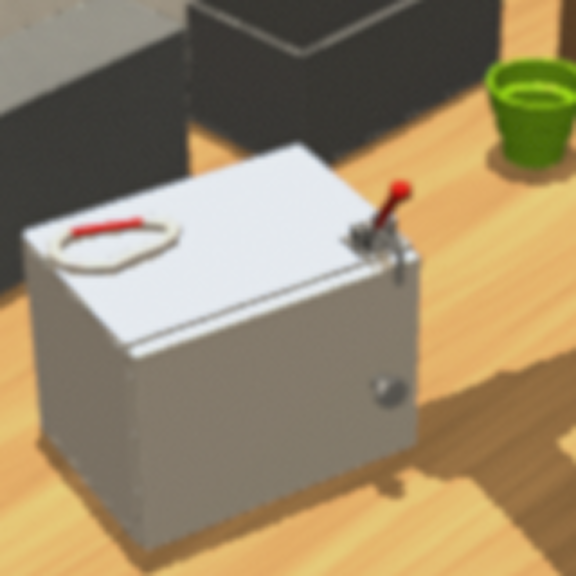

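View pics/top9.png

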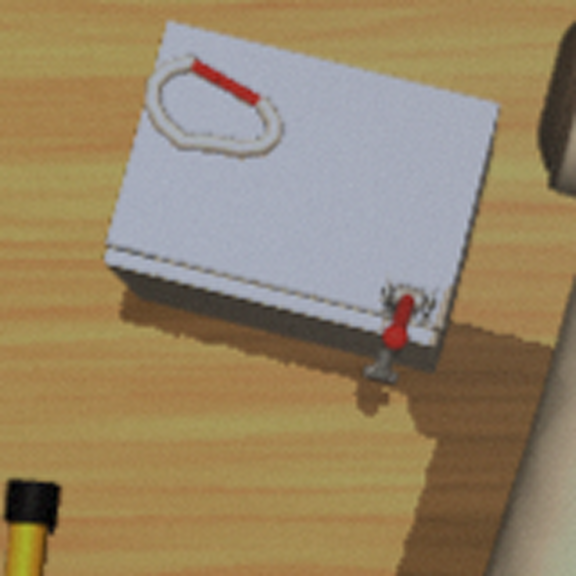

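View pics/top9f.png

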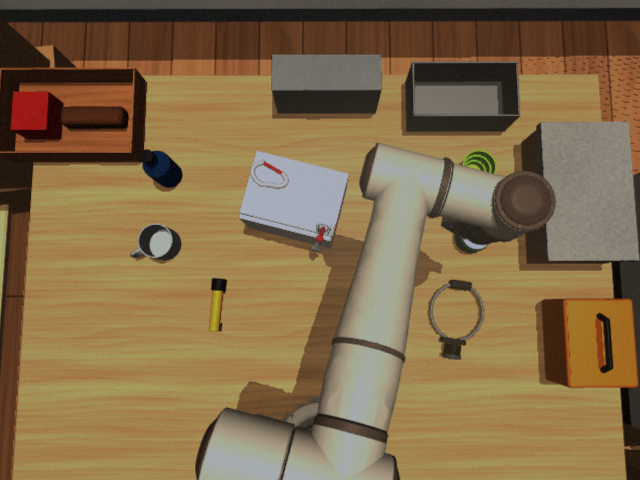

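The door is shut. The claw sits down in front of it at side-view crop (400,270). The ball, at (400,189) in the side crop and (396,337) in the top crop, matches the locked prediction. Everything else is in place, so I'm handing in.

```bash
python3 -c "
from rig import ctrl
print(ctrl.hand_in())"
```

```text
the job is handed in; nothing more can be done
None
```

The cabinet door is shut and locked, and I handed the job in at about 14.5 s of the 38 s allowed. I pushed the door with the closed fingertips until it met its stop. Then I pushed the red lever's ball forward from behind until it snapped over on its own.

- **Forces:** I read about 5 N along the push (6.6 N in total) with the door at its stop, and about 2–3 N on the lever. These were read at the end of each move, so brief peaks in between were not recorded. During the door push an upward force of 3.5 N appeared, probably the finger linkage touching the door's top edge. I backed off and raised the hand, and it went away. About 3.7 N upward came back at the stop.
- **Final pictures:** The ball lies within a pixel of its predicted locked position in both camera views. The claw is down in front of the door, and the door edge and knob match the predicted shut position to about a pixel. The cabinet did not move noticeably.
- **Other objects:** The carabiner, mug, torch, flask and headlamp are where they were in the first picture. The arm partly hid the cup and tin in the last top view. No move went near those two. At hand-in the arm was clear of everything.

No check failed or disagreed.

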